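# Zero the adjusting cap of a suction-cup spring leveller and hold it

### The arm

A 6-joint arm with a two-finger parallel gripper is mounted at the origin on the work surface. World frame = base frame: x ahead of the robot, y to its left, z up, the work surface at z = 0. Lengths are in mm, angles in rad, forces in N, time in s.
With the tool pointing down it reaches from about 275 to 750 mm from the base axis. Payload 10.2 kg.
Tool frame: the origin (TCP) lies at the very end of the fingers, on their centre line; the grasp point (between the pads) lies 19 mm behind it (ctrl.tcp_to_grasp is the distance from the TCP to the grasp point, in mm); z points along the fingers, x is the direction in which the jaws open and shut, and the axes are right-handed (so a half turn about z gives the same grasp; the last joint's range is limited). The gripper opens to 85 mm and grips with 20 to 120 N. Pads are 22 mm wide; open, the fingers measure 114 mm over their backs; the gripper's body (76 mm by 85 mm) begins 54 mm behind the grasp point. The pads swing forward as they close: fully open they stand 13 mm farther back than shut.
Start: joints at [1.066, 0.313, 1.498, -0, 1.331, -0.223], TCP at [146.007, 504.295, 231.294] pointing down, gripper open.
Joint ranges: [-2.94, 2.94], [-0.97, 2.17], [0.19, 2.56], [-1.23, 4.37], [0.02, 3.11], [-2.88, 2.88]. Speed limits (rad/s): [2.39, 2.39, 3.01, 3.14, 3.14, 3.14].

### API

Orientations are given as a unit quaternion [w, x, y, z].
In Python, from rig import monitor, vision, order, ctrl gives the robot as it stands. The module is installed in compiled form; this text tells all that it offers.
- The arm moves only by the shell command python3 -m pendant 'ROWS' [FORCE]. ROWS is JSON, a list that holds one entry, the list of rows, each a list of 5 numbers: the closure, from -1 (fully open) to 1 (shut), then the shift along the world's x, y, z in m, then the turn about the world's z in degrees. In form: [[[fingers, dx, dy, dz, spin], ...]]. A call has 1 to 20 rows; each row is the pose to reach, as a shift and turn from the pose commanded when the call began; what a row does not reach only later rows make up. A row lasts 1/10 s, in which the tool goes at most 50 mm and 8.59 degrees, less where a joint would pass 70% of its speed; a pose out of reach is approached as far as the arm can. A call with a gripper value outside its range is refused whole. The fingers move at their own pace and stop on an object; FORCE is the grip in N (left out, the last holds). Time passes only in rows, so rows that repeat a pose let the fingers close. It gives the time, the measured TCP pose, the force and the opening at its end, in the units of the state.
- monitor.sense(): the state, without advancing time (a new reading comes with each control period).
- vision.capture(name): name is "side" or "top" or "wrist"; returns (picture, depth): 480x640x3 uint8, red, green, blue; 480x640 float32, mm along the optical axis (not along the pixel's ray), 0 where there is no reading.
- vision.camera_info(name): a dict with "fov_y" (degrees; the focal length in pixels is half the picture's height over the tangent of half this angle, whatever the lens; pixels are square), "cx", "cy" (the principal point, pixels), "R" (3x3) and "t" (3): a world point X has camera coordinates R X + t; the wrist camera has in their place "hand_eye" (4x4, takes a point from camera to tool coordinates, whose origin is the TCP and whose axes are the tool frame's). Camera axes: x right, y down, z forward; pixel columns grow to the right and rows downward; lengths in mm; the calibration is good to about 2 mm. A picture is of the moment at which its call begins: read the wrist's pose just before it. camera_info takes no time and is no camera call.
- order.finish_job(): hands the job in, once; it reports no verdict.
The state is a dict: "time_s": time; "joints": joint angles; "dq": joint speeds; "tau": joint torques, N m; "eef_pos": TCP position; "ee_rot": TCP orientation; "force": force on the tool from outside, world axes, zero at the start; "wrist_torque": the same for the moment, N m; "grip_width": opening from 0.0 (shut) to 1.0 (fully open).
Only numpy, scipy, OpenCV 4.12 (cv2) and the standard library are available. Lean on these libraries where they do the work, as an engineer would, in place of code of your own. Each camera call takes 0.05 s, during which the arm holds its last target.

### The job

On the aluminium bench stand, pull the sprung brake pin by its black knob straight out to its stop, so that it stays out and clear of the knurled cap. Then screw the knurled cap clockwise (seen from above) all the way down until it bottoms out, back it off a quarter turn, and finish holding it there: keep the cap gripped between the fingers and do not let go. Leave the bottles, spare parts, wrench, jar and carton where they are.

Things in the scene. Friction and masses are not known exactly. Their poses are not given: they have to be found in the camera images.
- stand: aluminium bench stand, fixed. Base plate 110 x 170 mm (x, y), cross-beam 56 x 160 mm, its top 70 mm above the table. Origin: at table level, straight below the axis of the upright threaded stud in the middle of the beam (17 mm wide, top 140 mm above the table). The brake pin lies level, 88 mm above the table, and is pulled along the stand's +y axis.
- guide_top (a point): centre of the top face of the brake pin's guide, a fixed block on the stand's beam, 26 x 23 mm (x, y), top 96 mm above the table, 66 mm along +y from the stud's axis. Keep the fingertips above it when gripping the cap.
- cap (a joint): how far the knurled steel cap is unscrewed, rad: 0 = bottomed out (hard stop), growing counter-clockwise seen from above; starts 2.2 to 3.4, so it takes several grasps. Right-hand thread, 6 mm per turn: it sinks as it is screwed down. Friction about 0.05 N m, stays where it is left; a pin not pulled out rubs on its flange and adds about 0.07 N m.
- cap_grip (a point): grip point on the cap's axis, 12 mm below its top; rises and turns with it, z up; 120 mm above the table when bottomed out. Knurled part 38 mm diameter, 40 mm high; from 28 mm under this point a smooth flange, 52 mm diameter, 10 mm high. Dark lines on top and flange show the turn. The stud stands up to 8 mm out of the top. Grip from above on any two opposite sides.
- pin (a joint): how far the brake pin is pulled out, m: 0 = nose against the cap's flange, 0.032 = out at its stop. A spring of 3 to 4 N draws it back in; on the last millimetres before the stop it snaps past a ball catch (about 10 N to pull past), which then keeps it out within 2 mm of the stop when it is let go.
- pin_grip (a point): grip point in the middle of the pin's black knob, on its axis, 88 mm above the table, 97 mm from the stud's axis when in; moves with the pin. The knob is a lying barrel, 24 mm diameter, 30 mm long (15 mm either way), with a 30 mm rim at its outer end. Pinch its two sides from above, pull along the stand's +y, away from the cap. Free space below it.
- bottle_a: brown glass bottle, loose, standing: 61 mm diameter, 230 mm high, origin at the centre of its foot; leave alone
- bottle_b: second bottle like it; leave alone
- spare_cup: loose black rubber suction cup, 54 mm wide, 38 mm high, origin at the centre of its underside; leave alone
- spare_ring: loose steel ring, 38 mm wide, 12 mm high, origin at the centre of its underside; leave alone
- wrench: wrench, 180 mm long, lying to the robot's right; leave alone
- bolt_jar: lidded jar, 70 mm diameter, 80 mm high; leave alone
- carton: cardboard carton 110 x 150 x 70 mm; leave alone

How it is judged:
By the outcome, as a careful person would: the job done as asked, in the order asked, and still so for the second after the job is handed in, while the arm keeps its last pose, push and grip.
It also fails if it takes over 58 s, if anything falls off the work surface, if the arm or the gripper's body presses on something with over 40 N, if the wrist force passes 120 N, or if a joint passes its speed limit or range.

## Working session

There is one attempt and no reset: what is moved stays moved. The work goes in short steps, Python scripts to look and compute and a shell command to move; the robot and the scene stay as the last step left them, time stands still between calls to the robot, and variables do not carry over. Pictures are saved under pics/ and viewed, and the job is handed in when it is done.

```bash
mkdir -p pics
cat > h.py <<'E'
import numpy as np, cv2
from rig import monitor, vision, order, ctrl
from scipy.spatial.transform import Rotation as Rn
def cam(name):
    ci=vision.camera_info(name); s=monitor.sense()
    if name=='wrist':
        q=s['ee_rot']; R=Rn.from_quat([q[1],q[2],q[3],q[0]]).as_matrix()
        T=np.eye(4);T[:3,:3]=R;T[:3,3]=s['eef_pos']
        C2W=T@np.array(ci['hand_eye'])
    else:
        M=np.eye(4);M[:3,:3]=ci['R'];M[:3,3]=ci['t'];C2W=np.linalg.inv(M)
    f=240/np.tan(np.radians(ci['fov_y'])/2)
    return C2W,f,ci['cx'],ci['cy']
def grab(name,fn):
    c=cam(name); p,d=vision.capture(name)
    cv2.imwrite('pics/'+fn+'.png',p[:,:,::-1]); 
    np.savez('pics/'+fn+'.npz',p=p,d=d,C=c[0],k=c[1:])
    return p,d,c
def load(fn):
    z=np.load('pics/'+fn+'.npz'); return z['p'],z['d'],z['C'],z['k']
def cloud(fn):
    p,d,C,(f,cx,cy)=load(fn)
    v,u=np.mgrid[:480,:640]
    X=np.stack([(u-cx)/f*d,(v-cy)/f*d,d],-1)@C[:3,:3].T+C[:3,3]
    X[d<=0]=np.nan
    return p,X
def proj(fn,P):
    p,d,C,(f,cx,cy)=load(fn)
    q=(np.atleast_2d(P)-C[:3,3])@C[:3,:3]
    return np.c_[q[:,0]/q[:,2]*f+cx,q[:,1]/q[:,2]*f+cy]
E
python3 - <<'E'
from h import *
for n in ['top','side','wrist']: grab(n,n+'0')
s=monitor.sense(); print(s); print(ctrl.tcp_to_grasp)
for n in ['top','side','wrist']: 
    ci=vision.camera_info(n);print({k:ci[k] for k in ci})
E
```

```text
{'time_s': 0.15, 'joints': array([ 1.06559885e+00,  3.13320295e-01,  1.49823775e+00, -4.39194536e-06,
        1.33098652e+00, -2.23374962e-01]), 'dq': array([-0.00034665, -0.0028716 , -0.00148223,  0.00059904, -0.00103897,
        0.00054926]), 'tau': array([ 2.06693127e-03, -4.12376189e+01, -2.59797674e+01, -1.03236439e-04,
        3.26126297e-03, -1.64996618e-05]), 'eef_pos': array([145.91575112, 504.12533244, 230.8764834 ]), 'ee_rot': array([ 1.96505235e-04,  7.99407729e-01,  6.00788696e-01, -4.33501187e-04]), 'force': array([ 0.47146738, -0.99442135,  0.2942605 ]), 'wrist_torque': array([0.00978385, 0.01379625, 0.00963693]), 'grip_width': 1.0006142479682136}
18.700000000000003
{'fov_y': 54.75933416929677, 'cx': 305.3886865080595, 'cy': 244.35027965307916, 'R': array([[ 0.01931415, -0.99921402,  0.03461646],
       [-0.9951233 , -0.0225617 , -0.0960239 ],
       [ 0.09672943, -0.03259303, -0.99477692]]), 't': array([ -56.28142196,  549.11535801, 1080.58452405])}
{'fov_y': 55.76691718747102, 'cx': 317.5412599469377, 'cy': 236.87903315430418, 'R': array([[-0.96914338, -0.24629415,  0.0100151 ],
       [-0.16977807,  0.63750134, -0.75151011],
       [ 0.1787079 , -0.73002139, -0.65964555]]), 't': array([539.85621034, 185.21752307, 859.660157  ])}
{'fov_y': 63.86096315825694, 'cx': 319.4955912892369, 'cy': 245.388658342038, 'hand_eye': array([[ 9.99999891e-01,  1.25249693e-04,  4.50768962e-04,
         8.22466203e-01],
       [-2.52473254e-04,  9.55631468e-01,  2.94564821e-01,
        -7.47437937e+01],
       [-3.93874851e-04, -2.94564903e-01,  9.55631395e-01,
        -1.42596161e+02],
       [ 0.00000000e+00,  0.00000000e+00,  0.00000000e+00,
         1.00000000e+00]])}
```

View pics/top0.png

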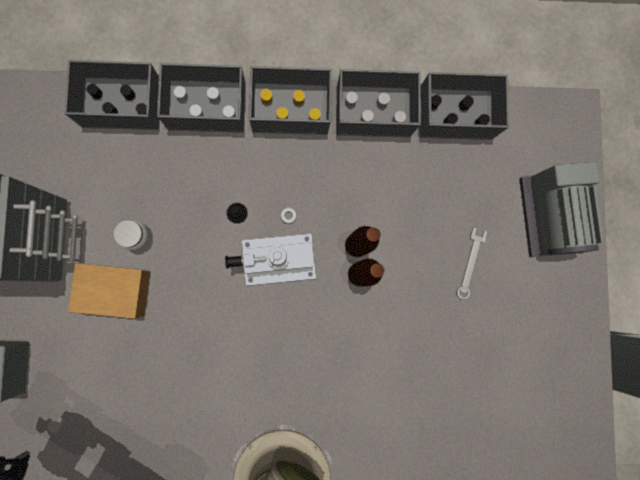

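View pics/side0.png

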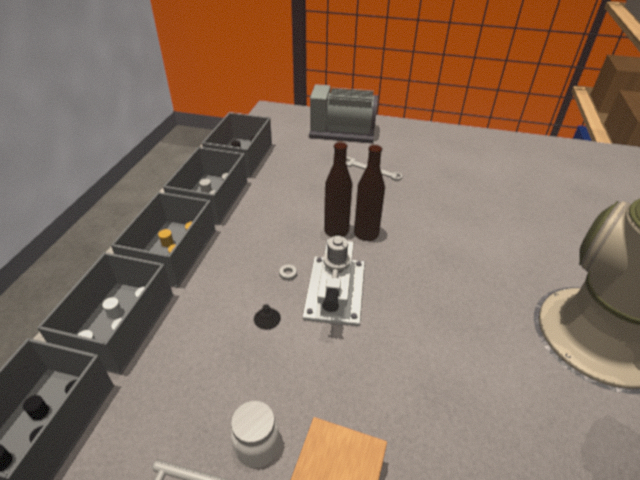

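View pics/wrist0.png

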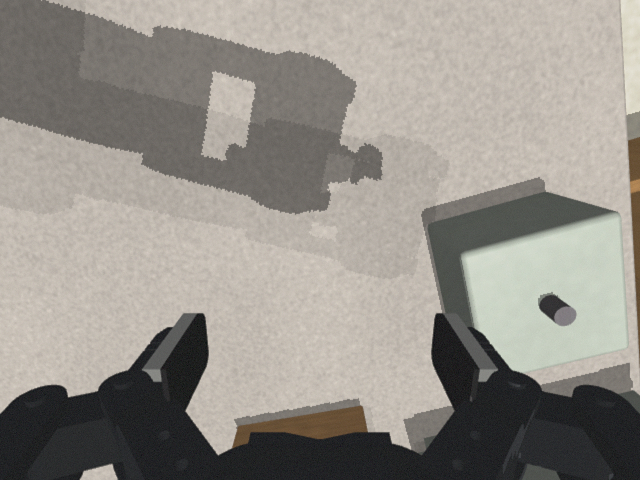

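The top view shows the stand with the cap at about (278,258) and the black knob at (233,262), so the pin points to image left (world +y). The two bottles are on the stand's −y side and the ring and cup are beyond it. Next I'll measure these positions.

Run:
```python
from h import *
for fn,box in [('top0',(215,225,400,295)),('side0',(240,130,400,335))]:
    p,X=cloud(fn)
    im=p[box[1]:box[3],box[0]:box[2]]
    cv2.imwrite('pics/%s_z.png'%fn,cv2.resize(im,None,fx=4 if fn=='top0' else 2.9,fy=4 if fn=='top0' else 2.9,interpolation=cv2.INTER_CUBIC)[:,:,::-1])
p,X=cloud('top0')
for (u,v) in [(278,258),(277,257),(233,262),(240,262),(249,260),(245,243),(309,238),(313,278),(249,284),(300,270),(375,233),(376,268),(237,213),(288,215)]:
    print((u,v),X[v,u].round(1),p[v,u])
S=X[225:300,215:330].reshape(-1,3)
for lo,hi in [(100,118),(118,128),(128,160),(66,74),(92,99)]:
    m=(S[:,2]>lo)&(S[:,2]<hi); print(lo,hi,m.sum(),S[m].mean(0).round(1),S[m].min(0).round(),S[m].max(0).round())
```

```text
(278, 258) [508.9  17.  136.1] [176 180 183]
(277, 257) [510.9  19.2 137.4] [187 190 193]
(233, 262) [500.5 117.6  96.3] [45 49 49]
(240, 262) [500.6 101.8  99.3] [39 41 43]
(249, 260) [505.7  82.4  95.9] [188 193 197]
(245, 243) [551.2 100.2  17.1] [143 141 148]
(309, 238) [567.5 -53.8  11.2] [163 162 168]
(313, 278) [470.7 -65.3   9.9] [173 174 172]
(249, 284) [453.3  88.   11.7] [176 179 185]
(300, 270) [489.3 -33.5  11.1] [135 136 129]
(375, 233) [ 556.  -174.5  230.4] [93 61 37]
(376, 268) [ 487.2 -177.   229.7] [103  63  45]
(237, 213) [620.9 119.9  33. ] [19 10  2]
(288, 215) [624.6  -1.4  -1.2] [129 124 120]
100 118 36 [503.   96.9 103.2] [495.   0. 100.] [517. 135. 115.]
118 128 10 [511.   13.2 124.6] [496.  -0. 119.] [533.  35. 128.]
128 160 247 [514.1  19.1 134.9] [496.   0. 128.] [533.  37. 142.]
66 74 1038 [514.7   9.2  69.3] [480. -62.  66.] [550.  99.  74.]
92 99 355 [507.1  71.4  95.1] [487.  -7.  92.] [539. 136.  99.]
```

View pics/top0_z.png

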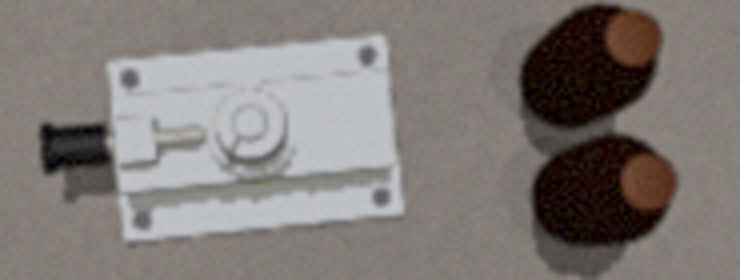

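View pics/side0_z.png

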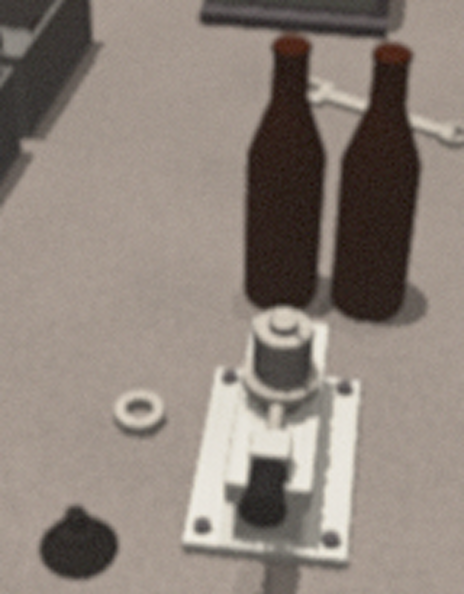

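```bash
python3 -m pendant '[[[-1,0.357,-0.389,0.02,-67.3],[-1,0.357,-0.389,0.02,-67.3],[-1,0.357,-0.389,0.02,-67.3],[-1,0.357,-0.389,0.02,-67.3],[-1,0.357,-0.389,0.02,-67.3],[-1,0.357,-0.389,0.02,-67.3],[-1,0.357,-0.389,0.02,-67.3],[-1,0.357,-0.389,0.02,-67.3],[-1,0.357,-0.389,0.02,-67.3],[-1,0.357,-0.389,0.02,-67.3],[-1,0.357,-0.389,0.02,-67.3],[-1,0.357,-0.389,0.02,-67.3],[-1,0.357,-0.389,0.02,-67.3],[-1,0.357,-0.389,0.02,-67.3]]]'
python3 - <<'E'
from h import *
grab('wrist','w1')
s=monitor.sense();print(s['eef_pos'],s['ee_rot'],s['joints'].round(2))
E
```

```text
time_s: 1.55
eef_pos: [502.4, 116.1, 251.3]
ee_rot: [-0.0, 0.998, 0.058, -0.0]
force: [0.9, 0.7, 0.1]
grip_width: 0.998
[502.37289704 116.17368304 251.37315018] [-5.44240519e-05  9.98324953e-01  5.78556787e-02 -6.91175331e-05] [-0.    0.28  1.49  0.    1.37 -0.12]
```

View pics/w1.png

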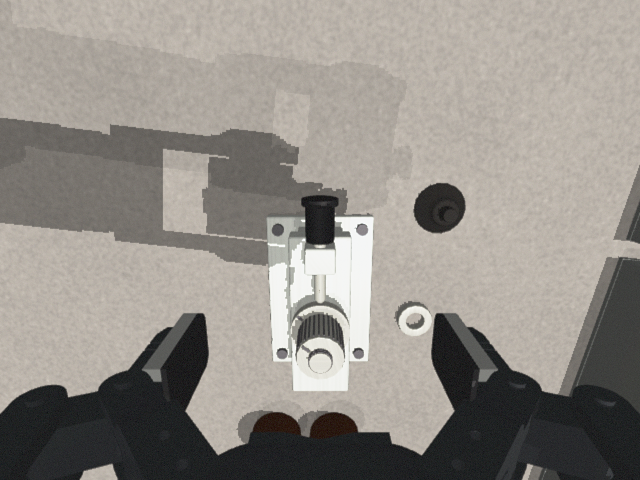

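The stand is square in the wrist view: knob at (320,220), guide at (320,258), cap top at (320,360). Now I'll measure precisely.

Run:
```python
from h import *
p,X=cloud('w1')
z=X[...,2]; sub=np.zeros(z.shape,bool); sub[190:395,262:380]=True
def rep(n,m):
    S=X[m&sub]; print(n,len(S),np.median(S,0).round(1),np.percentile(S,2,0).round(1),np.percentile(S,98,0).round(1)); return S
rep('captop',(z>129)&(z<139)); rep('stud',(z>139)&(z<146))
g=sub.copy(); g[:235]=0; g[275:]=0; 
rep('guide',(z>93)&(z<99)&g)
k=(p.max(-1)<70)&(z>70)&sub; k[250:]=False
K=rep('knob',k)
# pca on bolts
g=p.max(-1)<120
m=((z<20)&(z>5)&g&sub).astype(np.uint8)
n,l,st,c=cv2.connectedComponentsWithStats(m)
for i in range(1,n):
    if st[i,4]>20: print(c[i].round(1),st[i,4],X[l==i].mean(0).round(1))
# beam edges fit
m=((z>66)&(z<73)&sub); r=cv2.minAreaRect((X[m][:,:2]).astype(np.float32)); print('beam',r,m.sum(),np.median(z[m]))
m=((z>5)&(z<15)&sub); r=cv2.minAreaRect((X[m][:,:2]).astype(np.float32)); print('plate',r,np.median(z[m]))
for v,u in [(205,320),(220,320),(232,320),(258,320),(290,320),(375,335)]: print(v,u,X[v,u].round(1))
```

```text
captop 1380 [513.5  27.  134.3] [496.8   4.5 129.9] [531.6  39.3 138.6]
stud 386 [514.4  21.7 140. ] [506.3  13.3 139.1] [522.8  29.9 141.2]
guide 989 [506.5  88.9  95.9] [494.1  75.6  93.6] [519.1 108.6  98.7]
knob 1449 [502.1 123.4  98.2] [488.8 103.5  80.3] [514.3 138.6 103.1]
[286.6 215.7] 56 [471.  101.3   8.2]
[277.4 229.4] 114 [463.5  88.1  16.6]
[281.6 349.9] 29 [479.8 -50.9  15.4]
[357.4 349.9] 27 [564.1 -41.   15.5]
beam ((514.44677734375, 21.29738998413086), (56.013885498046875, 159.74415588378906), 6.833077430725098) 4055 69.92784999257793
plate ((514.5841674804688, 21.08428955078125), (110.32758331298828, 170.39093017578125), 6.925579071044922) 11.960455543235582
205 320 [501.4 134.5 102. ]
220 320 [502.8 122.1  99.3]
232 320 [503.9 112.6 100. ]
258 320 [506.6  89.6  95.6]
290 320 [510.1  59.8  92.1]
375 335 [536.3 -38.   69.9]
```

```bash
python3 -m pendant '[[[-1,0,0.002,-0.04,0.2],[-1,0,0.002,-0.08,0.2],[-1,0,0.002,-0.12,0.2],[-1,0,0.002,-0.15,0.2],[-1,0,0.002,-0.165,0.2],[-1,0,0.002,-0.18,0.2],[-1,0,0.002,-0.18,0.2],[-1,0,0.002,-0.18,0.2]]]'
python3 - <<'E'
from h import *
grab('wrist','w2'); s=monitor.sense(); print(s['eef_pos'],s['force'])
E
```

```text
time_s: 2.4
eef_pos: [502.9, 117.9, 71.9]
ee_rot: [0.0, 0.998, 0.059, 0.0]
force: [0.6, 0.2, -0.1]
grip_width: 1.001
[503.24118561 117.75812007  72.23252057] [-0.44742812  0.32225844  1.00768146]
```

View pics/w2.png

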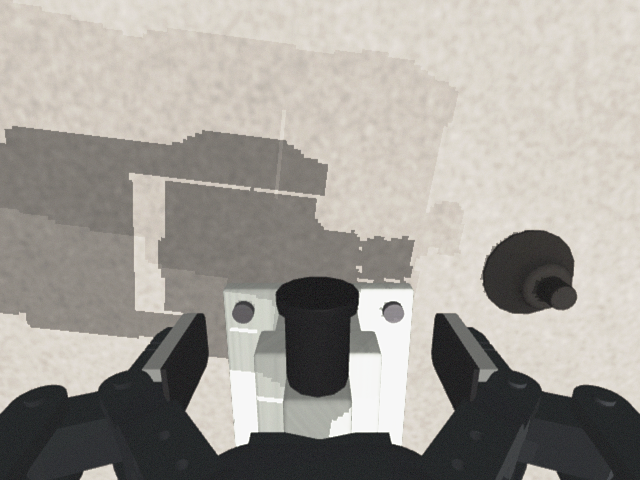

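The knob lies centred between the open fingers (barrel at (318,345), rim at (318,298)). Closing.

```bash
python3 -m pendant '[[[1,0,0,0,0],[1,0,0,0,0],[1,0,0,0,0],[1,0,0,0,0],[1,0,0,0,0],[1,0,0,0,0],[1,0,0,0,0],[1,0,0,0,0]]]' 70
```

```text
time_s: 3.25
eef_pos: [502.3, 117.2, 71.6]
ee_rot: [0.0, 0.998, 0.059, -0.001]
force: [-5.7, -1.4, 6.8]
grip_width: 0.258
```

```bash
python3 -m pendant '[[[1,-0.0007,0.006,0,0],[1,-0.0014,0.012,0,0],[1,-0.0021,0.018,0,0],[1,-0.0029,0.024,0,0],[1,-0.0033,0.028,0,0],[1,-0.0035,0.0295,0,0],[1,-0.0035,0.0295,0,0]]]'; python3 -m pendant '[[[1,-0.00015,0.001,0,0],[1,-0.0003,0.002,0,0],[1,-0.0003,0.002,0,0]]]'
```

```text
time_s: 3.95
eef_pos: [498.8, 147.0, 71.7]
ee_rot: [0.0, 0.998, 0.059, -0.001]
force: [-6.1, 0.3, 7.1]
grip_width: 0.254
time_s: 4.25
eef_pos: [498.6, 148.3, 71.6]
ee_rot: [0.001, 0.998, 0.059, -0.001]
force: [-5.5, -4.8, 7.7]
grip_width: 0.257
```

```bash
python3 -m pendant '[[[1,-0.0001,0.001,0,0],[1,-0.0001,0.001,0,0]]]'; python3 -m pendant '[[[1,-0.0001,0.001,0,0],[1,-0.0001,0.001,0,0]]]';  python3 -m pendant '[[[1,-0.0001,0.001,0,0],[1,-0.0001,0.001,0,0]]]'
```

```text
time_s: 4.45
eef_pos: [498.5, 149.3, 71.6]
ee_rot: [0.001, 0.998, 0.059, -0.001]
force: [-6.1, -3.7, 5.7]
grip_width: 0.261
time_s: 4.65
eef_pos: [498.5, 149.5, 71.6]
ee_rot: [0.001, 0.998, 0.059, -0.001]
force: [-6.0, -10.0, 6.1]
grip_width: 0.259
time_s: 4.85
eef_pos: [498.5, 149.6, 71.6]
ee_rot: [0.002, 0.998, 0.059, -0.001]
force: [-6.1, -16.6, 6.4]
grip_width: 0.261
```

Run:
```python
from h import *
grab('wrist','w3'); s=monitor.sense(); print(s['eef_pos'],s['force'])
```

```text
[498.51981761 149.55471186  71.61690868] [ -5.42688942 -15.71532033   7.13435727]
```

View pics/w3.png

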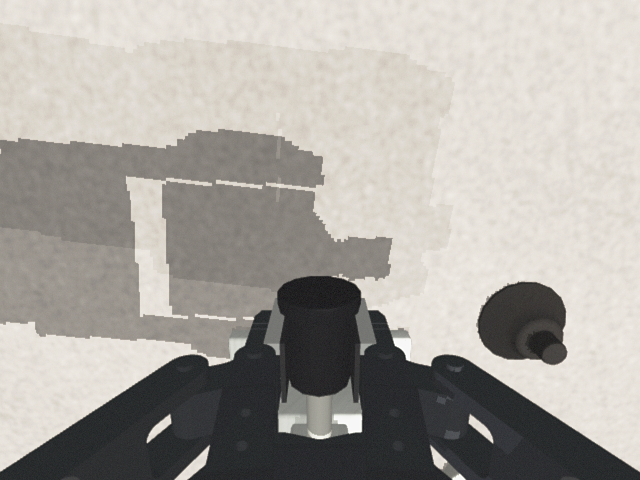

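Force has risen to 16 N with no further motion after about 32 mm of travel, so the pin is at its stop. Releasing and rising.

```bash
python3 -m pendant '[[[-1,0,-0.001,0,0],[-1,0,-0.001,0,0],[-1,0,-0.001,0,0],[-1,0,-0.001,0,0],[-1,0,-0.001,0,0],[-1,0,-0.001,0,0],[-1,0,-0.001,0.04,0],[-1,0,-0.001,0.08,0],[-1,0,-0.001,0.12,0],[-1,0,-0.001,0.15,0],[-1,0,-0.001,0.15,0]]]'
python3 - <<'E'
from h import *
grab('wrist','w4'); s=monitor.sense(); print(s['eef_pos'],s['force'])
E
```

```text
time_s: 6.0
eef_pos: [500.4, 151.0, 225.4]
ee_rot: [-0.0, 0.998, 0.059, 0.004]
force: [0.0, -0.1, -0.2]
grip_width: 0.997
[499.48171489 150.92759781 222.7744437 ] [-0.45288227  0.28395544 -1.5733644 ]
```

View pics/w4.png

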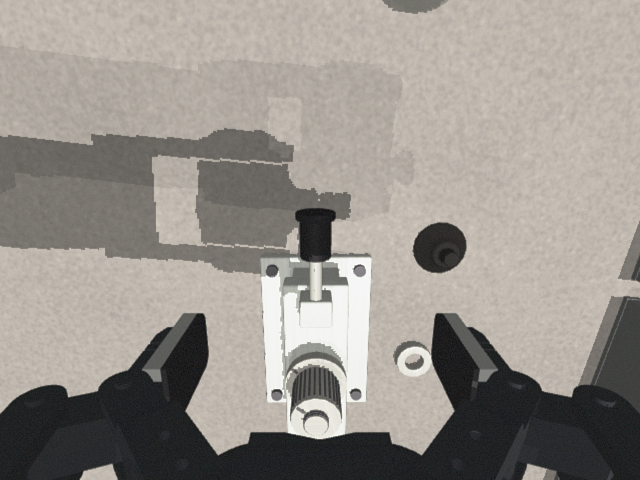

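The pin stayed out: the knob is at (316,235), well away from the guide at (316,310). The bare shaft shows between them. Now I'll move over the cap and turn to yaw about 108°, which leaves enough wrist range for the whole turn.

```bash
python3 -m pendant '[[[-1,0.0155,-0.1293,0,101.2],[-1,0.0155,-0.1293,0,101.2],[-1,0.0155,-0.1293,0,101.2],[-1,0.0155,-0.1293,0,101.2],[-1,0.0155,-0.1293,0,101.2],[-1,0.0155,-0.1293,0,101.2],[-1,0.0155,-0.1293,0,101.2],[-1,0.0155,-0.1293,0,101.2],[-1,0.0155,-0.1293,0,101.2],[-1,0.0155,-0.1293,0,101.2],[-1,0.0155,-0.1293,0,101.2],[-1,0.0155,-0.1293,0,101.2],[-1,0.0155,-0.1293,0,101.2],[-1,0.0155,-0.1293,0,101.2]]]'
python3 - <<'E'
from h import *
grab('wrist','w5'); s=monitor.sense(); print(s['eef_pos'],s['force'],s['joints'].round(2))
p,X=cloud('w4')
# knob
z=X[...,2]; k=(p.max(-1)<70)&(z>70)&(z<106); k[:195]=0;k[290:]=0;k[:,:290]=0;k[:,340:]=0
S=X[k]; yaw=np.radians(6.85); d=np.array([-np.sin(yaw),np.cos(yaw)])
t=(S[:,:2]-[514.4,21.5])@d; print('knob stand-y',np.percentile(t,[2,10,50,90,98]).round(1))
p,X=cloud('w1')
z=X[...,2]; k=(p.max(-1)<70)&(z>70)&(z<106); k[:185]=0;k[250:]=0;k[:,:290]=0;k[:,345:]=0
S=X[k]; t=(S[:,:2]-[514.4,21.5])@d; print('before',np.percentile(t,[2,10,50,90,98]).round(1))
E
```

```text
time_s: 7.45
eef_pos: [514.1, 21.6, 220.4]
ee_rot: [-0.001, 0.59, 0.808, -0.0]
force: [-0.0, 0.0, 0.2]
grip_width: 1.0
[514.17258204  21.5283037  220.59298894] [-0.01882138 -0.14420706  0.30620818] [-0.19  0.3   1.54  0.    1.3  -2.07]
knob stand-y [112.2 115.8 132.7 146.2 146.4]
before [ 82.6  86.  102.6 116.8 117. ]
```

View pics/w5.png

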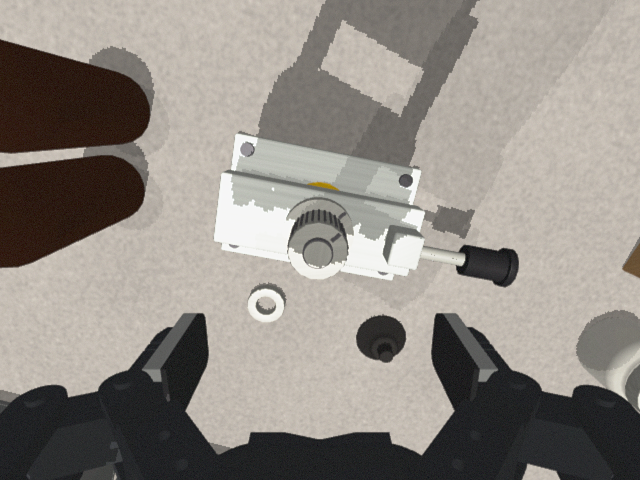

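```bash
cat >> h.py <<'E'
def capang(fn,zt,C0=(514.4,21.5)):
    # brightness on ring r=11..18 of top plane zt vs world angle
    p,*_=load(fn); g=cv2.cvtColor(p,cv2.COLOR_RGB2GRAY)
    a=np.radians(np.arange(0,360,1.0)); prof=[]
    for r in np.arange(11.5,17,0.5):
        P=np.c_[C0[0]+r*np.cos(a),C0[1]+r*np.sin(a),np.full(a.shape,zt)]
        q=proj(fn,P).astype(np.float32)
        prof.append(cv2.remap(g,q[:,0],q[:,1],cv2.INTER_LINEAR))
    m=np.array(prof).reshape(len(prof),-1).mean(0); 
    i=np.argsort(m)[:8]; return i,m[i].round(),np.median(m)
E
python3 - <<'E'
from h import *
for zt in (133,134.5): print(capang('w5',zt))
print(capang('w1',134.5))
p=cv2.imread('pics/w5.png')[170:300,260:380]; cv2.imwrite('pics/w5z.png',cv2.resize(p,None,fx=4,fy=4,interpolation=cv2.INTER_CUBIC))
_,X=cloud('w5'); C=np.array([514.4,21.5]); r=np.hypot(X[...,0]-C[0],X[...,1]-C[1])
m=(r>11)&(r<17)&(X[...,2]>125); print(np.median(X[m][:,2]),m.sum()); m=(r<7)&(X[...,2]>125); print('stud',np.median(X[m][:,2]))
m=(X[...,2]>66)&(X[...,2]<74)&(r<80)&(r>30);print('beam',np.median(X[m][:,2]))
E
```

```text
(array([149, 150, 148, 147, 151, 146, 145, 152]), array([74., 75., 75., 76., 79., 80., 87., 87.]), np.float64(150.9090909090909))
(array([150, 151, 149, 152, 148, 147, 153, 146]), array([74., 75., 75., 77., 77., 83., 83., 92.]), np.float64(151.45454545454544))
(array([149, 150, 148, 151, 152, 147, 153, 146]), array([118., 118., 119., 120., 124., 124., 131., 134.]), np.float64(228.27272727272728))
299.46961244345516 5801
stud 140.0160574078714
beam 70.03609198868836
```

View pics/w5z.png

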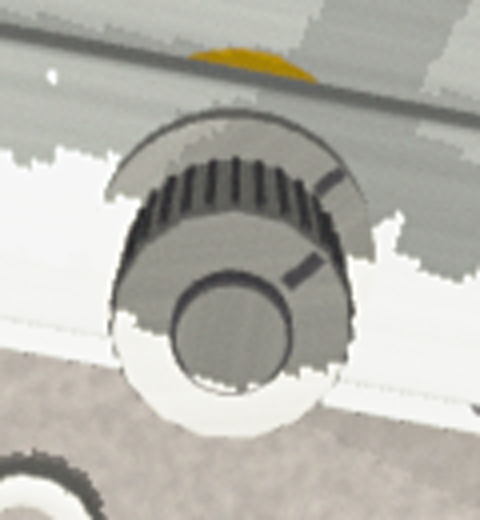

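Line on the cap is at world 150°, i.e. 143° (2.49 rad) against the stand. The top height of 134.3 gives the same. Descending and gripping.

```bash
python3 -m pendant '[[[-1,0.0002,0,-0.04,0],[-1,0.0002,0,-0.075,0],[-1,0.0002,0,-0.1,0],[-1,0.0002,0,-0.116,0],[-1,0.0002,0,-0.116,0],[-1,0.0002,0,-0.116,0]]]'
python3 -m pendant '[[[1,0,0,0,0],[1,0,0,0,0],[1,0,0,0,0],[1,0,0,0,0],[1,0,0,0,0],[1,0,0,0,0],[1,0,0,0,0]]]' 60
python3 - <<'E'
from h import *
grab('wrist','w6');grab('side','s6'); s=monitor.sense(); print(s['eef_pos'],s['force'],s['wrist_torque'])
p=cv2.imread('pics/s6.png')[150:360,220:440]; cv2.imwrite('pics/s6z.png',cv2.resize(p,None,fx=2.8,fy=2.8,interpolation=cv2.INTER_CUBIC))
E
```

```text
time_s: 8.1
eef_pos: [514.8, 21.5, 105.7]
ee_rot: [0.0, 0.589, 0.808, 0.0]
force: [0.6, -0.0, 1.1]
grip_width: 0.999
time_s: 8.8
eef_pos: [515.1, 20.9, 106.3]
ee_rot: [0.001, 0.588, 0.809, 0.0]
force: [-1.7, -3.7, 5.9]
grip_width: 0.427
[515.1123115   20.93830304 106.28279204] [-0.88316993 -4.08902595  6.19780934] [-0.4213779   0.28839812  0.01159831]
```

View pics/s6z.png

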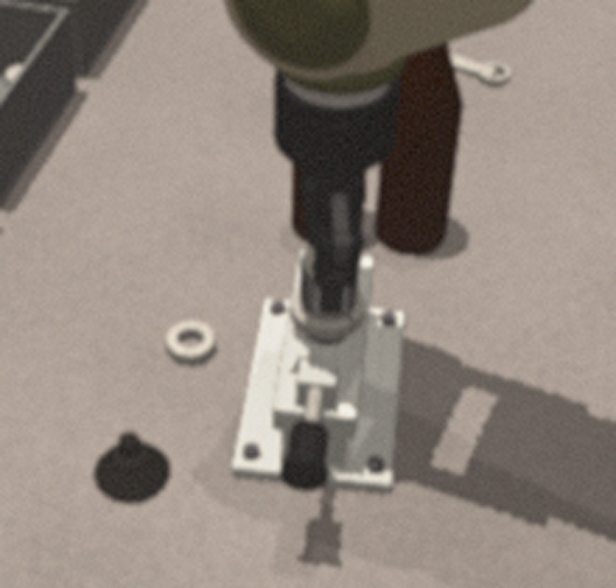

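View pics/w6.png

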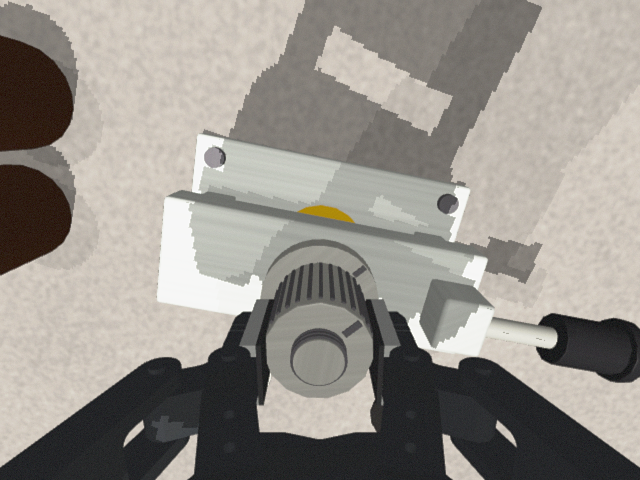

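Gripped well (opening 36 mm, cap centred, line visible at (352,327)). Screwing down.

```bash
python3 -m pendant '[[[1,0,0,-0.0001,-6],[1,0,0,-0.0002,-12],[1,0,0,-0.0003,-18],[1,0,0,-0.0004,-24],[1,0,0,-0.0005,-30],[1,0,0,-0.0006,-36],[1,0,0,-0.0007,-42],[1,0,0,-0.0008,-48],[1,0,0,-0.0009,-54],[1,0,0,-0.001,-60],[1,0,0,-0.0011,-66],[1,0,0,-0.0012,-72],[1,0,0,-0.0013,-78],[1,0,0,-0.0014,-84],[1,0,0,-0.0015,-90],[1,0,0,-0.0016,-96],[1,0,0,-0.0017,-102],[1,0,0,-0.0018,-108],[1,0,0,-0.0019,-114],[1,0,0,-0.002,-120]]]'
python3 - <<'E'
from h import *
grab('wrist','w7'); s=monitor.sense(); print(s['eef_pos'],s['force'],s['wrist_torque'],s['joints'].round(3),np.degrees(s['joints'][0]-s['joints'][5]))
print(capang('w7',132.4))
E
```

```text
time_s: 10.9
eef_pos: [514.0, 19.4, 104.2]
ee_rot: [0.002, 0.994, -0.107, -0.001]
force: [-9.7, -13.6, 9.7]
grip_width: 0.428
[513.93601324  19.35715269 104.15121856] [ -9.12879229 -13.37460465   9.16721071] [-2.27312171  1.5100763  -0.0632492 ] [-0.188  0.43   1.69  -0.005  1.022  0.034] -12.739397528101184
(array([29, 30, 28, 27, 23, 24, 26, 25]), array([61., 62., 62., 63., 63., 63., 63., 63.]), np.float64(117.72727272727273))
```

View pics/w7.png

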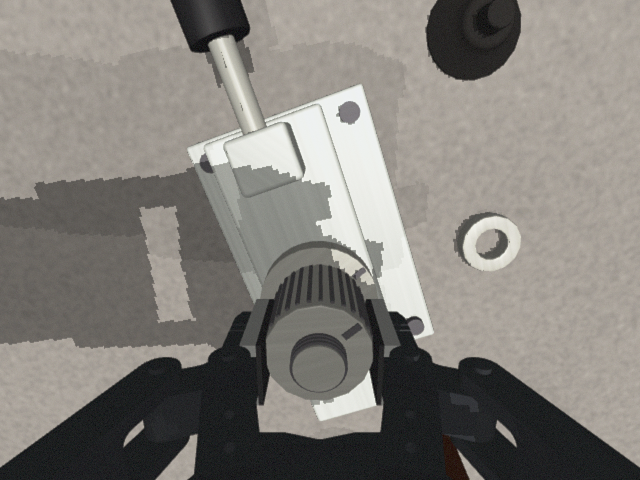

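The cap turns with the fingers and the line is at 29° world, leaving about 22°. I'll relieve the side load while continuing in small steps.

```bash
python3 -m pendant '[[[1,-0.0004,-0.0008,0.0005,-3],[1,-0.0008,-0.0016,0.0005,-6],[1,-0.001,-0.002,0.0005,-9],[1,-0.001,-0.002,0.0005,-12],[1,-0.001,-0.002,0.0005,-15]]]'
t(){ python3 -c "
from h import *
s=monitor.sense(); print('F',s['force'].round(1),'T',s['wrist_torque'].round(3),'yaw',np.degrees(s['joints'][0]-s['joints'][5]).round(2))"; }
t
python3 -m pendant '[[[1,0,0,0,-2],[1,0,0,0,-4]]]' >/dev/null; t
python3 -m pendant '[[[1,0,0,0,-1.5],[1,0,0,0,-3]]]' >/dev/null; t
python3 -m pendant '[[[1,0,0,0,-1.5],[1,0,0,0,-3]]]' >/dev/null; t
```

```text
time_s: 11.45
eef_pos: [513.4, 18.9, 104.2]
ee_rot: [0.001, 0.972, -0.235, -0.0]
force: [-3.1, -3.2, 1.9]
grip_width: 0.425
F [-3.1 -3.2  1.9] T [-0.638  0.426  0.063] yaw -27.2
F [-3.2 -3.4  3.3] T [-0.62   0.463  0.009] yaw -31.16
F [-4.4 -3.7  2.8] T [-0.725  0.608  0.324] yaw -34.13
F [-4.3 -2.6  3.2] T [-0.683  0.625  1.282] yaw -37.03
```

Torque jumped from about 0.05 to 1.28 N m, so it has bottomed. Checking with a picture, then unloading.

```bash
t(){ python3 -c "
from h import *
import sys
n=sys.argv[1]; grab('wrist',n)
s=monitor.sense(); print('F',s['force'].round(1),'T',s['wrist_torque'].round(3),'yaw',np.degrees(s['joints'][0]-s['joints'][5]).round(2),s['eef_pos'].round(1))
i=capang(n,132,(514.4,21.5))[0]; print(sorted(i), i.mean())" $1; }
t w8
python3 -m pendant '[[[1,0,0,0,1],[1,0,0,0,2],[1,0,0,0,2]]]' >/dev/null; t w9
python3 -m pendant '[[[1,0,0,0,1],[1,0,0,0,2],[1,0,0,0,2]]]' >/dev/null; t w10
```

```text
F [-4.2 -4.   2.4] T [-0.723  0.581  1.298] yaw -37.08 [513.2  19.  104. ]
[np.int64(0), np.int64(1), np.int64(2), np.int64(3), np.int64(4), np.int64(5), np.int64(6), np.int64(7)] 3.5
F [-3.  -4.2  2.5] T [-0.724  0.611  0.63 ] yaw -35.01 [513.2  19.  104. ]
[np.int64(0), np.int64(1), np.int64(2), np.int64(3), np.int64(4), np.int64(5), np.int64(6), np.int64(7)] 3.5
F [-4.2 -4.   1.9] T [-0.783  0.61   0.019] yaw -33.08 [513.3  19.  104. ]
[np.int64(1), np.int64(2), np.int64(3), np.int64(4), np.int64(5), np.int64(6), np.int64(7), np.int64(8)] 4.5
```

View pics/w8.png

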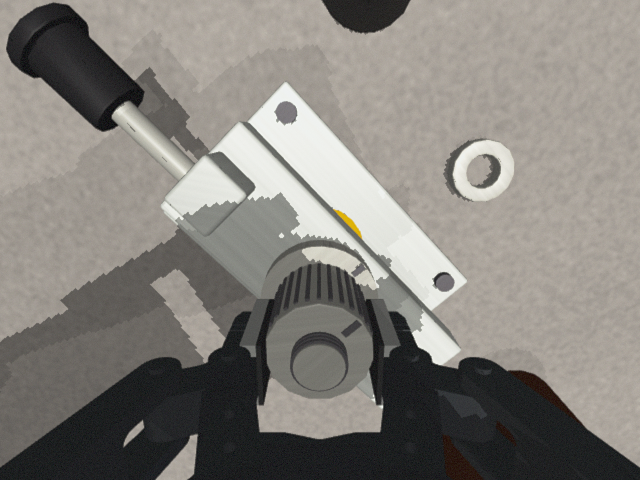

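Zero torque comes at yaw −33°, with the cap's line within a few degrees of the stand's x axis, so it is bottomed. Backing off 90°.

```bash
python3 -m pendant '[[[1,0,0,0.0001,6],[1,0,0,0.0002,12],[1,0.0001,0.0002,0.0003,18],[1,0.0002,0.0003,0.0004,24],[1,0.0002,0.0004,0.0005,30],[1,0.0003,0.0005,0.0006,36],[1,0.0003,0.0006,0.0007,42],[1,0.0004,0.0007,0.0008,48],[1,0.0004,0.0008,0.0009,54],[1,0.0005,0.0009,0.001,60],[1,0.0005,0.001,0.0011,66],[1,0.0006,0.0011,0.0012,72],[1,0.0006,0.0012,0.0013,78],[1,0.0006,0.0012,0.0014,84],[1,0.0006,0.0012,0.0015,90],[1,0.0006,0.0012,0.0015,90],[1,0.0006,0.0012,0.0015,90]]]'
python3 - <<'E'
from h import *
for n,f in [('wrist','w11'),('top','t11'),('side','s11')]: grab(n,f)
s=monitor.sense(); print('F',s['force'].round(1),'T',s['wrist_torque'].round(3),'yaw',np.degrees(s['joints'][0]-s['joints'][5]).round(2),s['eef_pos'].round(1))
for z in(132,133.5): print(capang('w11',z)[0])
for f in ('t','s'):
  p=cv2.imread('pics/%s11.png'%f); b=(100,170,420,300) if f=='t' else (200,120,440,360)
  cv2.imwrite('pics/%s11z.png'%f,cv2.resize(p[b[1]:b[3],b[0]:b[2]],None,fx=2.4,fy=2.4,interpolation=cv2.INTER_CUBIC))
E
```

```text
time_s: 14.5
eef_pos: [515.0, 19.7, 105.7]
ee_rot: [0.001, 0.879, 0.477, 0.0]
force: [2.2, -6.9, -0.2]
grip_width: 0.426
F [ 2.1 -5.6 -0.8] T [-1.011 -0.26   0.094] yaw 56.9 [515.   19.8 105.6]
[98 97 95 96 94 92 93 91]
[100 101  99  97  96  98  95  94]
```

View pics/w11.png

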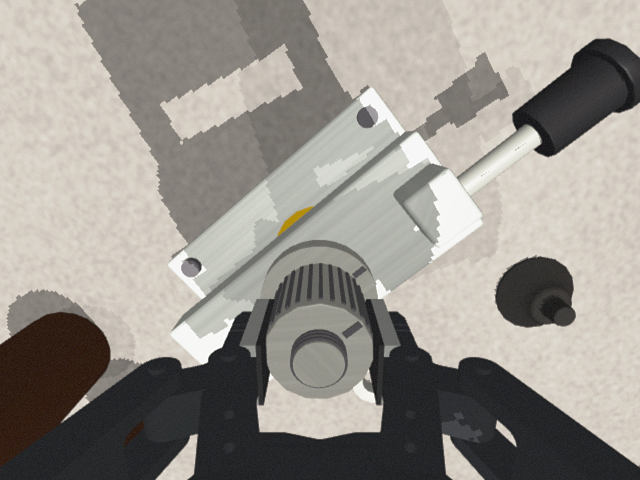

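View pics/t11z.png

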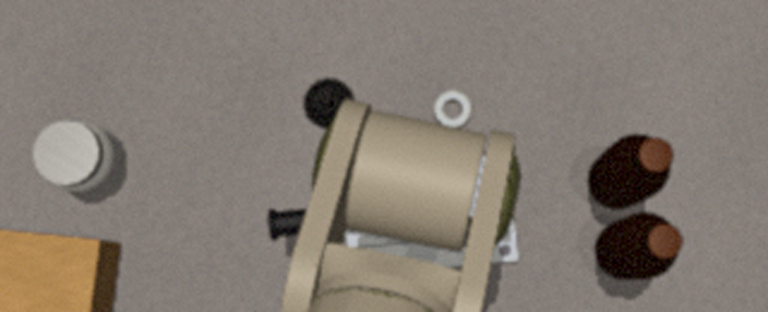

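View pics/s11z.png

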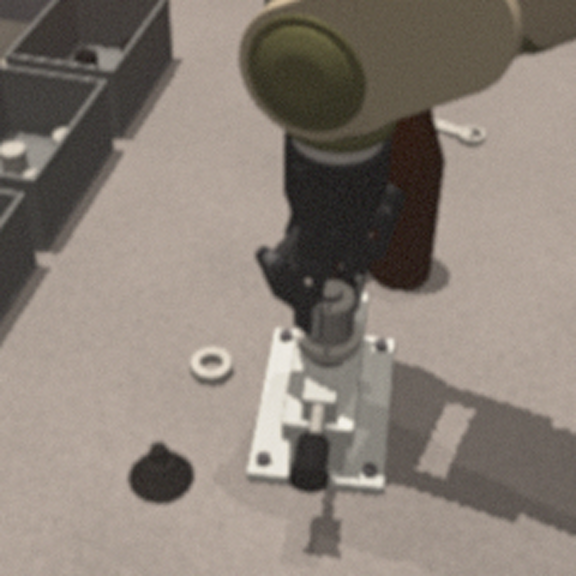

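The cap's line is now at about 97° world, i.e. 90° against the stand, and still in the pads. The pin is still out and the loose parts haven't moved. Handing in.

```bash
python3 -c "
from rig import order,monitor
s=monitor.sense(); print(s['time_s'],s['grip_width'],s['wrist_torque'],s['force']); print(order.finish_job())"
```

```text
14.65 0.42899787430006375 [-1.0106524  -0.25968084  0.09397378] [ 2.08372774 -5.61806324 -0.7897779 ]
the job is handed in; nothing more can be done
None
```

The job is handed in at 14.65 s: the pin is out, and the cap was bottomed, backed off a quarter turn and is still gripped.

- **Pin:** I pulled it about 32 mm, until the force reached 16 N with no further motion. After release the camera showed the knob 29.5–30 mm out. That is right at the edge of the 2 mm the catch allows, within the roughly 2 mm calibration error. The later pictures still show it out.
- **Screwing down:** I turned the cap about 142° clockwise in a single grasp rather than several, because the wrist had enough range. Torque rose from about 0.05 to 1.3 N m at the bottom. I then turned back until the torque was zero and took that as the stop. The cap's line was then within a few degrees of the stand's x axis.
- **Backing off:** I turned it 90° counter-clockwise from the stop. The wrist went from −33.1° to 56.9°, and the line read about 90° against the stand, good to ±3° because the reading depends on the assumed height.
- **Final state:** The cap is held at a 60 N grip setting, opening about 36 mm, with about 6 N of side force on the wrist. The bottles, cup, ring, jar and carton look undisturbed in the last top and side pictures; only part of the wrench was in view.

The gripper sat 1–2 mm off the cap's axis, which gave up to about 19 N at the wrist while turning. I shifted the arm to relieve it.

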